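# Hold the bolt head behind the bracket while the nut runner drives the nut

### The job

Turn the selector knob on the nut-running fixture until its pointer clicks in at the long mark, which starts the drive and sets the bolt slowly turning, and let go of the knob. Then reach down into the narrow gap behind the bracket plate, grip the hex bolt head between the two fingers and hold it still against the drive; finish while holding it, with the selector still at the long mark. Leave the tin, the tool holder and the brush where they are.

Things in the scene. Friction and masses are not known exactly. Their poses are not given: they have to be found in the camera images.
- fixture: Fixed nut-running fixture. Origin: middle of the bracket plate, at bench height; x leads from housing past plate to backing wall, y left, z up. In mm: housing x -145..-25, y -45..85, top 105 high; base to x -155..95, y -100..100, 12 high. Steel plate x -4..4 and backing wall x 56..68: both y -85..85, top 110. The 52 gap between them is open above and at both ends, floor at 12.
- selector (a joint): Angle of the black knob, rad, growing clockwise seen from above. Clicks at 0, 0.6, 1.2, 1.8 (marks: short, short, LONG, short); stops just past both ends. Long mark = 1.2: pointer along fixture -x. Starts in 0 to 0.7, settled in a click. Turning takes about 0.1 N m; let go near a click it snaps in. The drive runs only within about 0.2 of 1.2; elsewhere the bolt is locked.
- selector_grip (a point): On the knob's vertical axis at gripping height, 138 mm above the bench, at fixture x -85, y +30 mm; turns with the knob. z up, x along the knob's grip bar: 44 mm long (x), 14 wide (y), from 115 to 150 mm above the bench, white pointer line on its -x end. Below it a disc 48 mm across, top at 115 mm.
- bolt (a joint): Angle of the bolt, rad, unlimited. Stands still until the selector is at the long mark; then the drive turns it at about 0.4 rad/s (growing) with a steady 0.12 N m until it is held. A 40 N grip on two opposite flats stops it; closing fingers square the head up.
- bolt_head (a point): Centre of the steel hex bolt head in the gap: fixture x +28, y 0 mm, 75 mm above the bench (35 below the plate's top). Head 30 mm across flats, 34.6 across corners, 18 long (fixture x 19..37); a round neck 24 mm thick joins it to the plate. Bolt axis level = point x = fixture x; turns with the bolt. Grip from above, fingers on its left and right (closing along fixture y).
- tin: Bystander: open steel tin, 84 mm across, 55 mm high, to the fixture's left. Origin: centre of its underside.
- holder: Bystander: black tool holder block 75 x 40 x 38 mm with clamp screws on top (54 mm high in all), to the fixture's right. Origin: centre of its underside.
- brush: Bystander: chip brush 190 mm long, lying beyond the backing wall. Origin: on its underside, about its middle.

How it is judged:
By the outcome, as a careful person would: the job done as asked, in the order asked, and still so for the second after the job is handed in, while the arm keeps its last pose, push and grip.
It also fails if it takes over 42 s, if anything falls off the work surface, if the arm or the gripper's body presses on something with over 40 N, if the wrist force passes 120 N, or if a joint passes its speed limit or range.

### The arm

A 7-joint arm with a two-finger parallel gripper is mounted at the origin on the work surface. World frame = base frame: x ahead of the robot, y to its left, z up, the work surface at z = 0. Lengths are in m, angles in rad, forces in N, time in s.
With the tool pointing down it reaches from about 0.425 to 0.925 m from the base axis. Payload 6.8 kg.
Tool frame: the origin (TCP) lies between the finger pads; the fingertips stand 14 mm ahead of it and the grasp point (between the pads) lies 5 mm behind it; z points along the fingers, y is the line along which they close (so a half turn about z gives the same grasp; the last joint's range is limited). The gripper opens to 85 mm and grips with 20 to 120 N. Pads are 22 mm wide; open, the fingers measure 114 mm over their backs; the gripper's body (76 mm by 85 mm) begins 54 mm behind the grasp point. The pads swing forward as they close: fully open they stand 13 mm farther back than shut.
Start: joints at [1.138, 0.477, 0.022, 1.555, -0.011, 1.109, -0.083], TCP at [0.215, -0.64, 0.245] pointing down, gripper open.
Joint ranges: [-2.96, 2.96], [-0.34, 2.1], [-1.41, 1.46], [0.24, 2.44], [-1.37, 4.51], [0.17, 1.92], [-2.96, 2.96]. Speed limits (rad/s): [2.39, 2.39, 3.14, 3.14, 3.14, 3.14, 3.14].

### API

Orientations are given as a rotation vector (axis times angle).
In Python, from bench import r, imaging gives the robot as it stands.
- The arm moves only by the tool apply_moves, never from a script. Its argument "moves" is a list of rows, each a list of 2 entries, a list of its own where there are three numbers: the shift along the tool's x, y, z in cm, then the turn about the tool's z in rad. In form: [[[tx, ty, tz], roll], ...]. A call has 1 to 10 rows; each row is the pose to reach, as a shift and turn from the pose commanded when the call began, along the tool's axes at that moment; what a row does not reach only later rows make up. A row lasts 1/12 s, in which the tool goes at most 41.7 mm and 7.16 degrees, less where a joint would pass 70% of its speed; a pose out of reach is approached as far as the arm can. A call with a gripper value outside its range is refused whole. "claw" is the opening, from 0 (shut) to 1 (fully open), set as the call begins (left out, the last holds). The fingers move at their own pace and stop on an object; "grip_force" is the grip in N (left out, the last holds). Time passes only in rows, so rows that repeat a pose let the fingers close. It gives the time, the measured TCP pose, the force and the opening at its end, in the units of the state.
- r.get_obs(): the state, without advancing time (a new reading comes with each control period).
- imaging.grab_frame(name): name is "scene" or "top" or "wrist"; returns a dict with "frame" (384x512x3 uint8, blue, green, red), "intrinsics" (3x3 intrinsics, pixels), "k1" (the pictures are not rectified: a ray, as slopes to the right and down, at radius r is drawn at 1 + k1 r^2 times it, then the intrinsics apply), "T" (4x4, takes a point from camera to world coordinates). Camera axes: x right, y up, looking along -z (the intrinsics and any distortion apply to the point x, -y, -z); pixel columns grow to the right and rows downward; lengths in m; the calibration is good to about 2 mm. A picture is of the moment at which its call begins. There is no depth.
- r.hand_in(): hands the job in, once; it reports no verdict.
The state is a dict: "clock": time; "joints": joint angles; "qvel": joint speeds; "tau": joint torques, N m; "tcp_pos": TCP position; "orientation": TCP orientation; "contact_force": force on the tool from outside, world axes, zero at the start; "moment": the same for the moment, N m; "grip_width": finger opening in m.
Only numpy, scipy, OpenCV 4.12 (cv2) and the standard library are available. Lean on these libraries where they do the work, as an engineer would, in place of code of your own. Each camera call takes 0.05 s, during which the arm holds its last target. There are 200 camera calls.

## Working session

There is one attempt and no reset: what is moved stays moved. The work goes in short steps, Python scripts to look and compute and a tool call to move; the robot and the scene stay as the last step left them, time stands still between calls to the robot, and variables do not carry over. Pictures are saved under pics/ and viewed, on a budget of 10 in all, crops included, one or two more only if the job needs it, and the job is handed in when it is done.

Besides the shell and the picture viewer there is one more tool, called after "Call:" as name(argument=value, ...), one argument or row to a line, values as JSON. apply_moves: Moves the arm, as the interface text tells. Its arguments: {"type":"object","properties":{"moves":{"type":"array","items":{"type":"array"}},"claw":{"type":"number"},"grip_force":{"type":"number"}},"required":["moves"]}

```bash
ls; mkdir -p pics; cat > h.py <<'E'
import numpy as np, cv2
from scipy.spatial.transform import Rotation as R
from bench import r, imaging
def grab(n,save=None):
    f=imaging.grab_frame(n)
    if save: cv2.imwrite('pics/'+save,f['frame'])
    return f
def ray(f,u,v):
    K=np.array(f['intrinsics']);D=np.array([f['k1'],0,0,0.])
    p=cv2.undistortPoints(np.array([[[u,v]]],float),K,D)[0,0]
    T=np.array(f['T']); d=T[:3,:3]@np.array([p[0],-p[1],-1]); return T[:3,3],d/np.linalg.norm(d)
def onz(f,u,v,z):
    o,d=ray(f,u,v); return o+d*(z-o[2])/d[2]
def proj(f,P):
    K=np.array(f['intrinsics']);T=np.array(f['T'])
    c=(np.atleast_2d(P)-T[:3,3])@T[:3,:3]; x=c[:,:2]*[1,-1]/-c[:,2:]
    x=x*(1+f['k1']*(x**2).sum(1,keepdims=True)); return x@K[:2,:2].T+K[:2,2]
def tri(rays):
    A=0;b=0
    for o,d in rays:
        M=np.eye(3)-np.outer(d,d);A=A+M;b=b+M@o
    p=np.linalg.solve(A,b); return p,[np.linalg.norm(np.cross(p-o,d)) for o,d in rays]
E
python3 - <<'E'
from h import *
fs=[grab(n,n+'0.png') for n in('scene','top')]
for f in fs: print(np.round(f['T'],3).tolist(),f['intrinsics'],f['k1'])
print(r.get_obs())
a=np.hstack([f['frame'] for f in fs]); cv2.imwrite('pics/st.png',cv2.resize(np.vstack([cv2.resize(fs[1]['frame'],(800,600))]),(800,600)))
E
```

```text
pics
[[-0.291, -0.751, 0.593, 1.193], [0.957, -0.237, 0.168, 0.23], [0.014, 0.616, 0.788, 0.881], [0.0, 0.0, 0.0, 1.0]] [[395.13746525   0.         245.29084477]
 [  0.         395.13746525 186.35488709]
 [  0.           0.           1.        ]] -0.1144923094641785
[[-0.012, 0.998, -0.06, 0.561], [-1.0, -0.013, -0.004, 0.054], [-0.005, 0.06, 0.998, 1.363], [0.0, 0.0, 0.0, 1.0]] [[465.39581253   0.         260.7758555 ]
 [  0.         465.39581253 195.048344  ]
 [  0.           0.           1.        ]] -0.07653229733270252
{'clock': 0.1, 'joints': array([ 1.13792482,  0.47775166,  0.02233888,  1.55631666, -0.01148815,
        1.10929191, -0.08311004]), 'qvel': array([ 4.93121118e-05, -2.24127401e-03,  2.55186027e-04, -3.55961466e-03,
        9.25909872e-04,  1.30074971e-03,  1.18367372e-03]), 'tau': array([ 3.36959274e-03, -5.97760856e+01,  1.61256161e+00, -2.81957549e+01,
        1.27141274e-02,  5.00517097e-03,  3.01760430e-06]), 'tcp_pos': array([ 0.215222  , -0.63924973,  0.24441506]), 'orientation': array([-3.09868710e+00, -5.07682845e-01,  6.14173622e-04]), 'contact_force': array([0.49684587, 0.15302088, 0.14241685]), 'moment': array([0.01141898, 0.01985622, 0.03734309]), 'grip_width': 0.08545303106317571}
```

View pics/st.png

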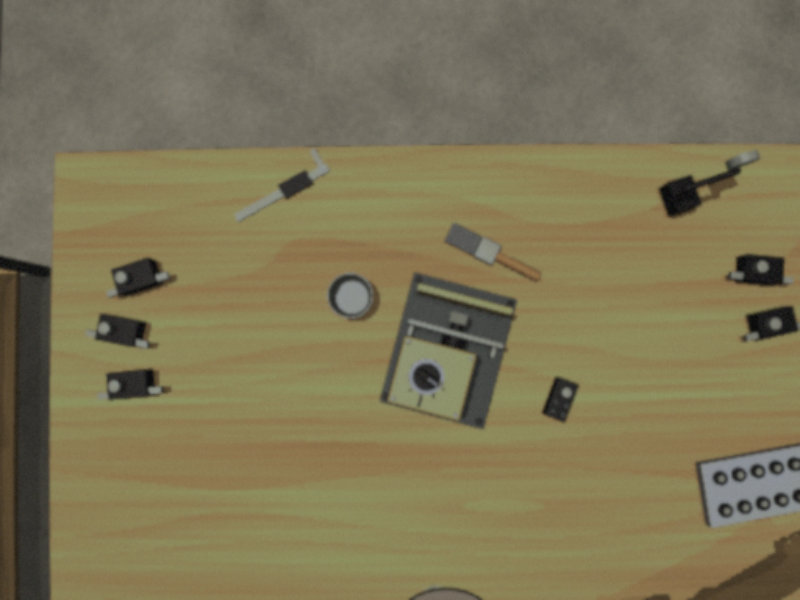

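View pics/scene0.png

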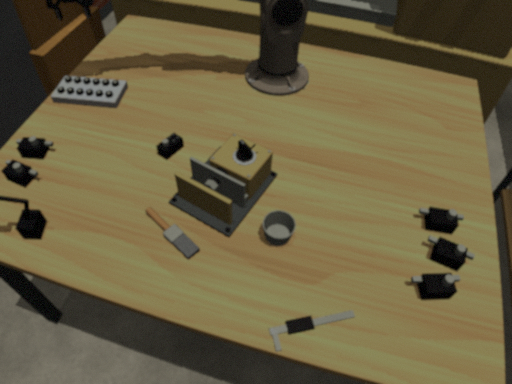

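The top view shows the fixture centred near (447,350) of the 800x600 picture, with its x axis pointing up and a little right. The knob is at (427,377) with the pointer to the lower right, and the long mark is below it at about (420,400). I'll enlarge both views.

```bash
python3 - <<'E'
import cv2,numpy as np
t=cv2.imread('pics/top0.png')[165:285,235:345]; s=cv2.imread('pics/scene0.png')[130:240,160:290]
a=cv2.resize(t,(400,436),interpolation=2);b=cv2.resize(s,(400,338),interpolation=2)
c=np.zeros((436,800,3),np.uint8);c[:,:400]=a;c[:338,400:]=b
cv2.imwrite('pics/z1.png',cv2.convertScaleAbs(c,alpha=1.6))
E
```

```text
(no output)
```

View pics/z1.png

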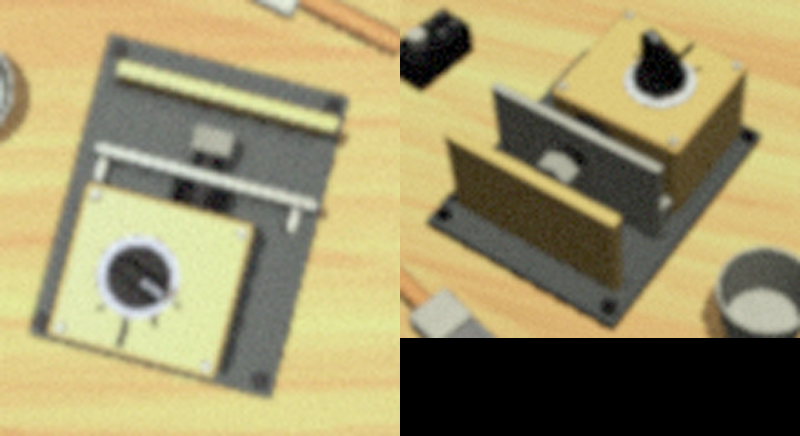

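In the enlargement, the base corners are at (112,36), (347,97), (271,395) and (33,333). The knob ring is at (138,278) and its white pointer is at about (160,292), close to the 0.6 click. The bolt head is at (213,140). In the scene half, the knob disc is at (660,82) and the bolt at (557,165).

```bash
cat > est.py <<'E'
from h import *
f=grab('top');g=grab('scene')
tp=lambda u,v:(235+u/400*110,165+v/436*120)
sc=lambda u,v:(160+(u-400)/400*130,130+v/338*110)
C=np.array([onz(f,*tp(*c),.012)[:2] for c in[(112,36),(347,97),(271,395),(33,333)]])
M=np.array([[95,100],[95,-100],[-155,-100],[-155,100]])/1e3
H,_=cv2.estimateAffinePartial2D(M,C); 
yaw=np.arctan2(H[1,0],H[0,0]);o=C.mean(0)-np.array([[np.cos(yaw),-np.sin(yaw)],[np.sin(yaw),np.cos(yaw)]])@M.mean(0)
print('yaw',yaw,'scale',np.hypot(*H[:,0]),'o',o)
Rz=np.array([[np.cos(yaw),-np.sin(yaw)],[np.sin(yaw),np.cos(yaw)]])
print('knob',o+Rz@[-.085,.03],'bolt',o+Rz@[.028,0])
print('ring tri',tri([ray(f,*tp(138,278)),ray(g,*sc(660,82))]),onz(f,*tp(138,278),.115))
print('bolt tri',tri([ray(f,*tp(213,140)),ray(g,*sc(557,165))]))
k=onz(f,*tp(138,278),.115);p=onz(f,*tp(162,292),.15);print('pointer',np.arctan2(*(p-k)[[1,0]]),'-x',yaw+np.pi)
w=grab('wrist');T=np.array(w['T']);ob=r.get_obs();RT=R.from_rotvec(ob['orientation']).as_matrix()
print(np.round(RT,3).tolist(),'cam in tool',np.round(RT.T@(T[:3,3]-ob['tcp_pos']),4),np.round(RT.T@T[:3,:3],3).tolist(),w['intrinsics'][0][0],ob['clock'])
E
python3 est.py
```

```text
yaw -0.26886451248844206 scale 0.9785238239487174 o [ 0.58549827 -0.02450407]
knob [0.51152116 0.02699726] bolt [ 0.61249232 -0.0319419 ]
ring tri (array([0.50973807, 0.02987477, 0.09893014]), [np.float64(0.0018211590935561287), np.float64(0.0018211590935561632)]) [0.51087095 0.02844981 0.115     ]
bolt tri (array([ 0.61243378, -0.02857923,  0.08411529]), [np.float64(0.0018234241528765234), np.float64(0.001823424152876596)])
pointer -2.065829030709817 -x 2.872728141101351
[[0.948, 0.319, -0.0], [0.319, -0.948, 0.001], [-0.0, -0.001, -1.0]] cam in tool [ 0.0738 -0.     -0.1292] [[-0.001, 0.956, 0.293], [1.0, 0.001, 0.001], [0.001, 0.293, -0.956]] 341.61090115084534 0.25
```

Call:
apply_moves(
  moves=[
    [[1,-1,0],0],
    [[3,-3,0],0],
    [[5.5,-5.5,-0.5],-0.05],
    [[8.5,-8.4,-0.5],-0.1],
    [[11.5,-11.3,-0.5],-0.15],
    [[14.5,-14.2,-1],-0.2],
    [[17.5,-17.2,-1],-0.25],
    [[20.5,-20.1,-1],-0.3],
    [[23.5,-23,-1],-0.35],
    [[26.5,-26,-1],-0.4],
  ],
  claw=1,
)

```text
clock: 1.08
tcp_pos: [0.3832, -0.3088, 0.2555]
orientation: [2.936, 1.117, 0.0]
contact_force: [0.9, -0.4, 0.3]
grip_width: 0.085
```

Call:
apply_moves(
  moves=[
    [[3.5,-1.4,0],0],
    [[7,-2.8,0],-0.05],
    [[11,-4.3,0],-0.1],
    [[15,-5.9,0],-0.15],
    [[19,-7.5,0],-0.206],
    [[23,-9.1,0],-0.206],
    [[26.5,-10.5,0],-0.206],
    [[29.5,-11.7,0],-0.206],
    [[31.5,-12.4,0],-0.206],
    [[32.2,-12.7,0],-0.206],
  ],
)

```text
clock: 1.92
tcp_pos: [0.5407, 0.0024, 0.2555]
orientation: [-2.802, -1.417, -0.003]
contact_force: [-0.5, 0.8, -0.1]
grip_width: 0.0851
```

```bash
python3 - <<'E'
from h import *
w=grab('wrist','w1.png'); np.savez('w1.npz',**w); print(r.get_obs())
cv2.imwrite('pics/w1b.png',cv2.convertScaleAbs(cv2.resize(w['frame'],(800,600),interpolation=2),alpha=1.5))
E
```

```text
{'clock': 1.9667, 'joints': array([ 0.27272992,  0.28328729, -0.46813525,  1.84157683,  0.14416   ,
        1.04934108, -0.88638727]), 'qvel': array([ 0.04379787, -0.02320362,  0.03752495,  0.03497414, -0.00455747,
        0.00421065,  0.05120722]), 'tau': array([  1.49861846, -44.04982924,  -1.4737973 , -26.27529144,
         0.30336656,   0.23196987,  -0.12225006]), 'tcp_pos': array([0.54051031, 0.00167334, 0.25537716]), 'orientation': array([-2.80291378e+00, -1.41620406e+00, -2.21419532e-03]), 'contact_force': array([ 0.51524628,  1.09076341, -0.08737553]), 'moment': array([ 0.0477265 , -0.04709256,  0.03641206]), 'grip_width': 0.08554596679875374}
```

View pics/w1b.png

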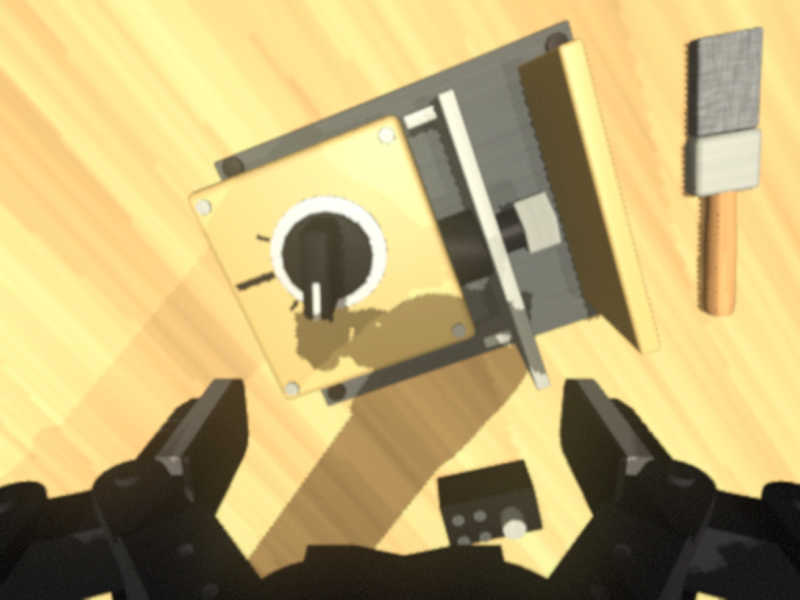

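The picture shows the pointer line at (316,298), along the tool's -x, so the selector is at click 0. The ring is centred near (329,252), the housing screws are at (387,135), (459,330), (291,390) and (204,207), the bolt head is near (537,222), and the plate's top edge runs (446,95)-(542,385).

```bash
python3 - <<'E'
from h import *
w=dict(np.load('w1.npz'));im=w['frame'];s=.64
# housing screws
S=np.array([onz(w,u*s,v*s,.105)[:2] for u,v in[(387,135),(459,330),(291,390),(204,207)]])
c=S.mean(0);a=(S[0]+S[1]-S[2]-S[3]);yaw=np.arctan2(a[1],a[0]);b=S[0]+S[3]-S[1]-S[2]
print('screws c',c,'yaw',yaw,np.arctan2(b[1],b[0])-np.pi/2,np.linalg.norm(a)/2,np.linalg.norm(b)/2)
rot=lambda v:np.array([[np.cos(yaw),-np.sin(yaw)],[np.sin(yaw),np.cos(yaw)]])@v
o=c-rot([-.085,.02]);print('o',o,'knob',o+rot([-.085,.03]),'bolt',o+rot([.028,0]))
# white ring
hsv=cv2.cvtColor(im,cv2.COLOR_BGR2HSV)
m=((hsv[...,1]<45)&(hsv[...,2]>110)).astype(np.uint8);n,l,st,ce=cv2.connectedComponentsWithStats(m)
mm=np.zeros_like(m);mm[115:210,165:255]=m[115:210,165:255]
cs,_=cv2.findContours(mm,cv2.RETR_EXTERNAL,cv2.CHAIN_APPROX_NONE);q=max(cs,key=cv2.contourArea);e=cv2.fitEllipse(cv2.convexHull(q));print('ring',e)
print('ring world',onz(w,*e[0],.115),onz(w,*e[0],.106))
k=onz(w,329*s,252*s,.115)
p=[onz(w,u*s,v*s,.15)[:2] for u,v in[(317,285),(316,316)]];d=p[0]-p[1];print('pointer dir yaw',np.arctan2(d[1],d[0]),'expected@0',yaw+1.2, 'tip',p)
for n,u,v in[('plate',446,95),('plate',542,385),('wall',572,42),('wall',650,350)]:
  x=onz(w,u*s,v*s,.11)[:2]-o; print(n,rot(np.eye(2)).T@x)
E
```

```text
screws c [0.50845391 0.02148388] yaw -0.26932213667062577 -0.2812452790034139 0.10311335001600057 0.11297979767281116
o [ 0.58506822 -0.02041179] knob [0.51111469 0.03112339] bolt [ 0.61205887 -0.02786197]
ring ((210.05120849609375, 160.81544494628906), (70.90900421142578, 74.26952362060547), 117.30517578125)
ring world [0.51456819 0.03372661 0.115     ] [0.51225492 0.03278337 0.106     ]
pointer dir yaw 0.8580912020850242 expected@0 0.9306778633293742 tip [array([0.5094533 , 0.02803251]), array([0.49950578, 0.01652242])]
plate [0.00064121 0.0834047 ]
plate [-0.0007049  -0.08277607]
wall [0.0634758  0.08395633]
wall [ 0.06123503 -0.0831993 ]
```

Call:
apply_moves(
  moves=[
    [[0.2,-1,0.5],0],
    [[0.4,-2.2,1.5],0],
    [[0.6,-3.4,3],0],
    [[0.7,-4.1,4.5],0],
    [[0.7,-4.1,5.5],0],
    [[0.7,-4.1,5.5],0],
  ],
)

```text
clock: 2.47
tcp_pos: [0.5086, 0.0261, 0.1982]
orientation: [-2.808, -1.407, 0.007]
contact_force: [-0.4, -0.5, -0.6]
grip_width: 0.0853
```

```bash
python3 - <<'E'
from h import *
w=grab('wrist'); np.savez('w2.npz',**w); o=r.get_obs();print(o['clock'],o['tcp_pos'],o['orientation'])
cv2.imwrite('pics/w2b.png',cv2.convertScaleAbs(cv2.resize(w['frame'],(800,600),interpolation=2),alpha=1.6))
E
```

```text
2.5167 [0.50975488 0.02628601 0.19938693] [-2.80867118 -1.40717836  0.00402041]
```

View pics/w2b.png

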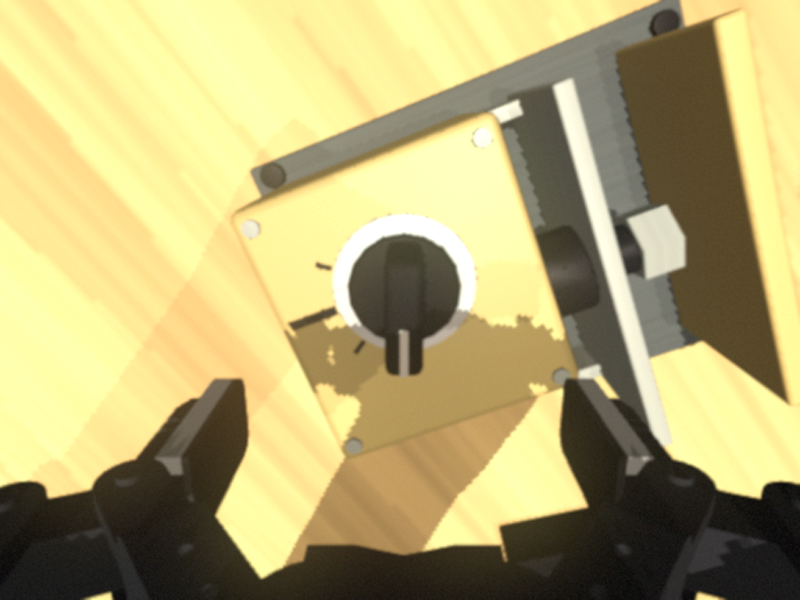

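The bar is now vertical in the picture, with its sides at columns 387 and 423 and its pointer end at (404,375). The fingers' middle is at column 402. The screws are at (482,137), (561,377), (353,446) and (250,228).

```bash
python3 - <<'E'
from h import *
a=dict(np.load('w1.npz'));b=dict(np.load('w2.npz'));s=.64
P=[]
for A,B in[((387,135),(482,137)),((459,330),(561,377)),((291,390),(353,446)),((204,207),(250,228)),((316,320),(404,375)),((317,284),(404,332))]:
  p,e=tri([ray(a,A[0]*s,A[1]*s),ray(b,B[0]*s,B[1]*s)]);P.append(p);print(np.round(p,4),np.round(e[0],4))
S=np.array([onz(b,u*s,v*s,.105)[:2] for u,v in[(482,137),(561,377),(353,446),(250,228)]])
for S in(S,np.array(P[:4])[:,:2]):
  c=S.mean(0);d=S[0]+S[1]-S[2]-S[3];yaw=np.arctan2(d[1],d[0]);rot=lambda v:np.array([[np.cos(yaw),-np.sin(yaw)],[np.sin(yaw),np.cos(yaw)]])@v
  o=c-rot([-.085,.02]);print('yaw',yaw,'o',o,'knob',o+rot([-.085,.03]),'bolt',o+rot([.028,0]))
print('disc',onz(b,404*s,289*s,.115))
for u,v in[(387,374),(422,374),(404,332),(404,374)]: print(onz(b,u*s,v*s,.15))
for n,u,v in[('plate',562,82),('plate',660,440),('wall',728,15)]:
  x=onz(b,u*s,v*s,.11)[:2]-o; print(n,rot(np.eye(2)).T@x)
E
```

```text
[0.5735 0.0619 0.1051] 0.0001
[ 0.543  -0.0451  0.1089] 0.0004
[ 0.4438 -0.0187  0.1065] 0.0002
[0.4734 0.0898 0.1019] 0.0001
[0.5001 0.0159 0.1543] 0.0002
[0.5099 0.0285 0.1514] 0.0004
yaw -0.27681725532149726 o [ 0.58466828 -0.02135797] knob [0.51110308 0.03073005] bolt [ 0.61160232 -0.02901024]
yaw -0.2662603237688217 o [ 0.58514337 -0.01968962] knob [0.51103239 0.03161889] bolt [ 0.61215669 -0.02705713]
disc [0.51207828 0.03184284 0.115     ]
[0.49424441 0.01831747 0.15      ]
[0.50451821 0.0106478  0.15      ]
[0.50914813 0.02784554 0.15      ]
[0.49923425 0.01459083 0.15      ]
plate [0.00119525 0.08359403]
plate [-0.00138239 -0.08259849]
wall [0.06264821 0.08285649]
```

Call:
apply_moves(
  moves=[
    [[0.1,-0.1,0.5],0],
    [[0.2,-0.1,1],0],
    [[0.2,-0.1,2],0],
    [[0.2,-0.1,2.5],0],
    [[0.2,-0.1,2.5],0],
    [[0.2,-0.1,2.5],0],
  ],
)

```text
clock: 3.02
tcp_pos: [0.511, 0.0302, 0.1748]
orientation: [-2.807, -1.41, 0.002]
contact_force: [-0.7, 0.6, 1.3]
grip_width: 0.0855
```

```bash
cat > to.py <<'E'
import sys
from h import *
o=r.get_obs();M=R.from_rotvec(o['orientation']).as_matrix();t=np.array(eval(sys.argv[1]))
print(o['clock'],o['tcp_pos'],'yaw',np.arctan2(M[1,0],M[0,0]),'cm',100*M.T@(t-o['tcp_pos']),'F',o['contact_force'],o['grip_width'])
E
python3 to.py '[.5112,.0312,.137]'
```

```text
3.0167 [0.51097041 0.0301793  0.1748085 ] yaw 0.9308970819305945 cm [ 0.09806312 -0.0393455   3.78082123] F [-0.74443774  0.58462434  1.3079049 ] 0.08551723519166894
```

Descend and close on the bar.

Call:
apply_moves(
  moves=[
    [[0.1,0,1],0],
    [[0.1,0,2],0],
    [[0.1,0,3],0],
    [[0.1,0,3.5],0],
    [[0.1,0,3.8],0],
    [[0.1,0,3.8],0],
  ],
)

```text
clock: 3.52
tcp_pos: [0.5112, 0.031, 0.1363]
orientation: [-2.807, -1.41, 0.003]
contact_force: [0.5, 0.9, 0.9]
grip_width: 0.0856
```

Call:
apply_moves(
  moves=[
    [[0,0,0],0],
    [[0,0,0],0],
    [[0,0,0],0],
    [[0,0,0],0],
    [[0,0,0],0],
    [[0,0,0],0],
    [[0,0,0],0],
    [[0,0,0],0],
    [[0,0,0],0],
    [[0,0,0],0],
  ],
  claw=0,
  grip_force=35,
)

```text
clock: 4.35
tcp_pos: [0.5119, 0.031, 0.1376]
orientation: [2.807, 1.41, 0.0]
contact_force: [-2.3, 0.1, 5.1]
grip_width: 0.0131
```

Call:
apply_moves(
  moves=[
    [[0,0,0],0.1],
    [[0,0,0],0.2],
    [[0,0,0],0.3],
    [[0,0,0],0.4],
    [[0,0,0],0.5],
    [[0,0,0],0.6],
    [[0,0,0],0.7],
    [[0,0,0],0.8],
    [[0,0,0],0.9],
    [[0,0,0],1.0],
  ],
)

```text
clock: 5.18
tcp_pos: [0.5116, 0.0316, 0.1376]
orientation: [-3.139, 0.115, 0.0]
contact_force: [-2.5, 1.6, 6.3]
grip_width: 0.0135
```

Call:
apply_moves(
  moves=[
    [[0,0,0],0.1],
    [[0,0,0],0.2],
    [[0,0,0],0.2],
    [[0,0,0],0.2],
    [[0,0,0],0.2],
    [[0,0,0],0.2],
  ],
)

```text
clock: 5.68
tcp_pos: [0.5116, 0.0318, 0.1376]
orientation: [-3.113, 0.42, 0.001]
contact_force: [-2.4, 2.4, 5.6]
grip_width: 0.0137
```

```bash
python3 to.py '[.5112,.0312,.20]'; python3 -c "
from h import *
print(r.get_obs()['moment'],r.get_obs()['joints'])"
```

```text
5.6833 [0.51161987 0.03178528 0.13757603] yaw -0.2685200641444622 cm [-0.02748972  0.06457678 -6.24241799] F [-2.36632828  2.42282681  5.55135782] 0.013686380736818703
[ 0.32869111  0.63502395 -0.04126644] [-0.02290293  0.35912544 -0.19352202  2.0282399   0.09708341  0.76288441
 -2.11396503]
```

Yaw is −0.2685, as planned. Now I'll open, wait, rise and look.

Call:
apply_moves(
  moves=[
    [[0,0,0],0],
    [[0,0,0],0],
    [[0,0,0],0],
    [[0,0,0],0],
    [[0,0,0],0],
    [[0,0,0],0],
    [[0,0,0],0],
    [[0,0,0],0],
  ],
  claw=1,
)

```text
clock: 6.35
tcp_pos: [0.5118, 0.031, 0.1373]
orientation: [3.113, -0.422, 0.0]
contact_force: [0.3, 0.9, 0.6]
grip_width: 0.0852
```

Call:
apply_moves(
  moves=[
    [[0,0,-1],0],
    [[0,0,-2.5],0],
    [[0,0,-4.5],0],
    [[0,0,-6.5],0],
    [[1.5,0,-7.5],0],
    [[4,0,-7.5],0],
    [[6,0,-7.5],0],
    [[6,0,-7.5],0],
    [[6,0,-7.5],0],
  ],
)

```text
clock: 7.1
tcp_pos: [0.5701, 0.0148, 0.2127]
orientation: [-3.113, 0.423, -0.0]
contact_force: [-0.3, -0.6, -0.9]
grip_width: 0.0855
```

```bash
python3 - <<'E'
from h import *
w=grab('wrist'); np.savez('w3.npz',**w)
cv2.imwrite('pics/w3b.png',cv2.convertScaleAbs(cv2.resize(w['frame'],(800,600),interpolation=2),alpha=1.6))
E
python3 to.py '[.6120,-.0282,.15]'
```

```text
7.15 [0.56923245 0.01517098 0.21247585] yaw -0.2693698861832289 cm [5.28076766 3.04257234 6.24416673] F [-1.02082766 -0.46864927  0.26962788] 0.08540589971594162
```

View pics/w3b.png

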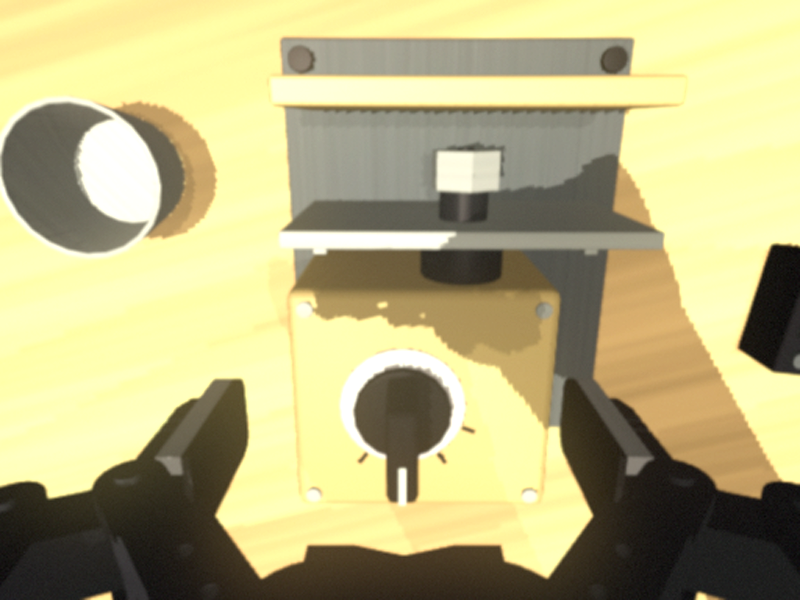

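The pointer (402,485) points straight along fixture −x, at the long mark, and is released. The bolt head spans columns 436–501 and rows 149–191. The plate's edge is at row 240 and the wall's near edge is at row 107.

```bash
python3 - <<'E'
from h import *
b=dict(np.load('w2.npz'));c=dict(np.load('w3.npz'));s=.64
S=np.array([onz(c,u*s,v*s,.105)[:2] for u,v in[(304,311),(543,312),(530,496),(314,496)]])
ce=S.mean(0);d=S[0]+S[1]-S[2]-S[3];yaw=np.arctan2(d[1],d[0]);rot=lambda v:np.array([[np.cos(yaw),-np.sin(yaw)],[np.sin(yaw),np.cos(yaw)]])@v
o=ce-rot([-.085,.02]);print('yaw',yaw,'o',o,'bolt',o+rot([.028,0]))
print('tri bolt',tri([ray(b,657*s,240*s),ray(c,468.5*s,170*s)]))
I=rot(np.eye(2)).T
for n,u,v,z in[('head',436,170,.08),('head',501,170,.08),('near',468,191,.09),('far',468,149,.09),('plateL',282,240,.11),('plateR',662,240,.11),('wallL',271,90,.11),('wallR',685,90,.11)]:
  p=onz(c,u*s,v*s,z);print(n,p[:2],I@(p[:2]-o))
f=grab('wrist')
cv2.imwrite('pics/w4.png',f['frame']); print(np.abs(f['frame'].astype(int)-c['frame'])[90:125,275:325].mean())
E
```

```text
yaw -0.2682593062989981 o [ 0.58304039 -0.01956009] bolt [ 0.61003893 -0.02698159]
tri bolt (array([ 0.61266322, -0.02786204,  0.08442072]), [np.float64(0.0015365021783391567), np.float64(0.0015365021783394128)])
head [ 0.6152417 -0.0142957] [0.02965425 0.01361117]
head [ 0.60683677 -0.04437027] [ 0.0295213 -0.0176155]
near [ 0.60288852 -0.02598432] [ 0.020841   -0.00093364]
far [ 0.62140077 -0.03039581] [ 0.03986042 -0.00028061]
plateL [0.60698615 0.06002789] [0.00199424 0.08308832]
plateR [ 0.56208485 -0.1013484 ] [ 0.00147223 -0.08441738]
wallL [0.66693724 0.043506  ] [0.06418029 0.0830476 ]
wallR [ 0.62155802 -0.11792802] [ 0.06321275 -0.08464045]
9.367619047619048
```

Call:
apply_moves(
  moves=[
    [[1.5,0.8,0],0],
    [[3.2,1.9,0],0],
    [[4.6,2.7,0],0],
    [[5.3,3.1,1],0],
    [[5.3,3.1,3],0],
    [[5.3,3.1,5],0],
    [[5.3,3.1,5],0],
    [[5.3,3.1,5],0],
    [[5.3,3.1,5],0],
  ],
)

```text
clock: 7.95
tcp_pos: [0.6124, -0.0283, 0.163]
orientation: [-3.113, 0.421, -0.0]
contact_force: [0.1, 0.7, -0.7]
grip_width: 0.0858
```

```bash
python3 to.py '[.6120,-.0283,.070]'
python3 - <<'E'
from h import *
w=grab('wrist');np.savez('w5.npz',**w)
cv2.imwrite('pics/w5b.png',cv2.convertScaleAbs(cv2.resize(w['frame'],(800,600),interpolation=2),alpha=1.6))
E
```

```text
7.95 [ 0.61243857 -0.02834391  0.16295279] yaw -0.2685381217832742 cm [-0.04570254  0.01052485  9.29526563] F [ 0.13214047  0.66086122 -0.72414773] 0.08576318968378407
```

View pics/w5b.png

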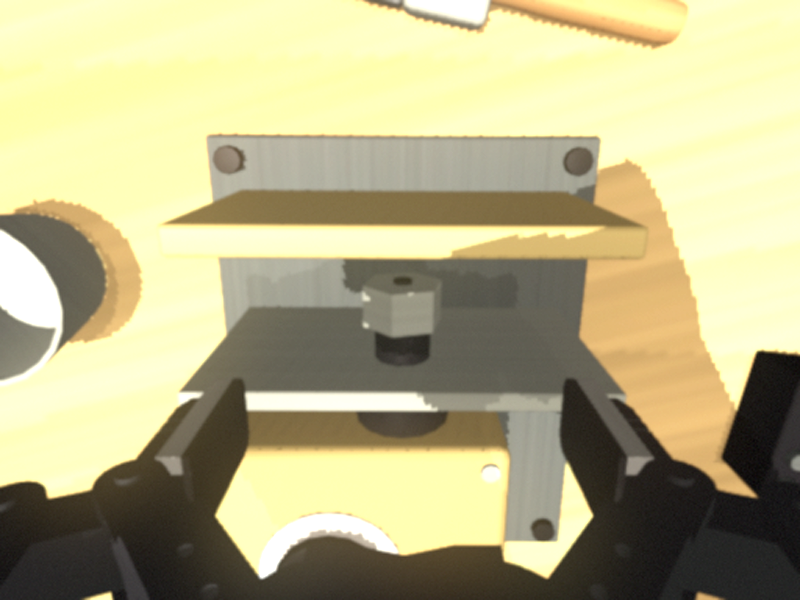

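The head (columns 362–441, centre 402) is centred between the fingers (mid column 402), and the tool is square to the gap. I'll go down and watch the force.

Call:
apply_moves(
  moves=[
    [[0,0,1],0],
    [[0,0,2],0],
    [[0,0,3],0],
    [[0,0,4],0],
    [[0,0,4.8],0],
    [[0,0,5.5],0],
    [[0,0,6],0],
    [[0,0,6],0],
  ],
)

```text
clock: 8.67
tcp_pos: [0.6117, -0.0289, 0.1008]
orientation: [3.113, -0.422, -0.003]
contact_force: [0.5, 0.3, 0.4]
grip_width: 0.0857
```

Call:
apply_moves(
  moves=[
    [[0,0,0.6],0],
    [[0,0,1.2],0],
    [[0,0,1.8],0],
    [[0,0,2.4],0],
    [[0,0,2.9],0],
    [[0,0,3.3],0],
    [[0,0,3.3],0],
    [[0,0,3.3],0],
  ],
)

```text
clock: 9.33
tcp_pos: [0.6124, -0.0289, 0.0691]
orientation: [3.113, -0.422, -0.001]
contact_force: [0.3, 1.0, 0.3]
grip_width: 0.0851
```

Call:
apply_moves(
  moves=[
    [[0,0,0],0],
    [[0,0,0],0],
    [[0,0,0],0],
    [[0,0,0],0],
    [[0,0,0],0],
    [[0,0,0],0],
    [[0,0,0],0],
    [[0,0,0],0],
    [[0,0,0],0],
    [[0,0,0],0],
  ],
  claw=0,
  grip_force=60,
)

```text
clock: 10.17
tcp_pos: [0.613, -0.0281, 0.0698]
orientation: [-3.112, 0.42, -0.001]
contact_force: [0.9, 4.7, 4.5]
grip_width: 0.0296
```

Call:
apply_moves(
  moves=[
    [[0,0,0],0],
    [[0,0,0],0],
    [[0,0,0],0],
    [[0,0,0],0],
    [[0,0,0],0],
    [[0,0,0],0],
    [[0,0,0],0],
    [[0,0,0],0],
    [[0,0,0],0],
    [[0,0,0],0],
  ],
)

```text
clock: 11.0
tcp_pos: [0.613, -0.028, 0.0698]
orientation: [-3.112, 0.42, -0.002]
contact_force: [-0.5, 3.9, 5.3]
grip_width: 0.0294
```

```bash
python3 to.py '[.6120,-.0283,.070]'
python3 - <<'E'
from h import *
w=grab('wrist');t=grab('top');s=grab('scene');o=r.get_obs();print(o['moment'],o['grip_width'])
a=cv2.resize(w['frame'],(400,300));b=cv2.resize(t['frame'][165:285,235:345],(400,436),interpolation=2);c=cv2.resize(s['frame'][130:240,160:290],(400,300),interpolation=2)
m=np.zeros((600,800,3),np.uint8);m[:300,:400]=a;m[300:,:400]=c;m[:436,400:]=b
cv2.imwrite('pics/m6.png',cv2.convertScaleAbs(m,alpha=1.6))
E
```

```text
11.0 [ 0.61301507 -0.02803192  0.06982531] yaw -0.2685354023246841 cm [-0.09074174  0.05275926 -0.01760622] F [-0.52092067  3.87607995  5.285804  ] 0.029424620891976783
[0.6752148  0.10029398 0.10992725] 0.029077978549249036
```

View pics/m6.png

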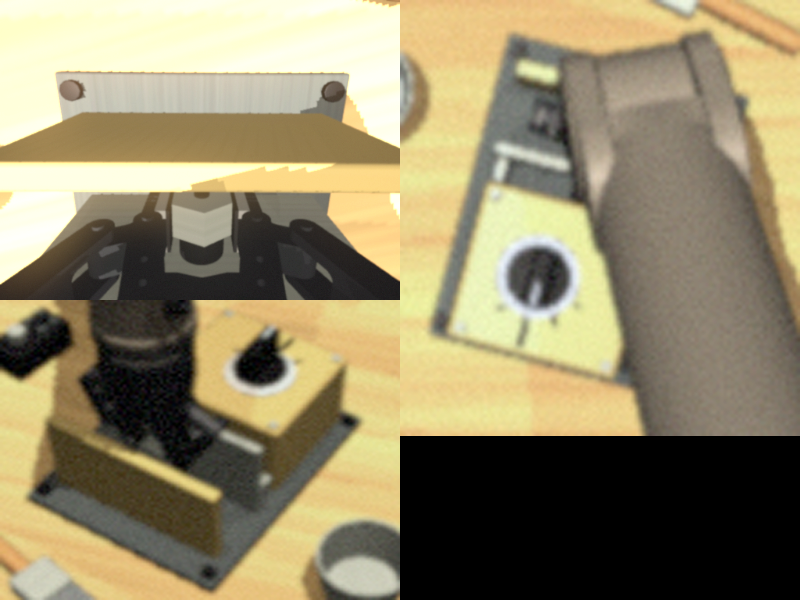

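The fingers are closed on two opposite flats. The opening read 29.6 mm, then 29.4 mm 0.8 s later; a bolt still turning would have pushed the fingers apart. In the top view the selector pointer lines up with the long mark, at about (530,320). The tin and brush are undisturbed.

```bash
python3 -c "
from h import *
print(r.hand_in())"
```

```text
the job is handed in; nothing more can be done
None
```

I turned the selector from click 0 to the long mark, let go of it, then gripped the bolt head in the gap and handed in while holding it, at about 11.2 s on the robot's clock.

- **Selector:** I turned it 1.2 rad clockwise. After I let go, the wrist picture showed the pointer along fixture −x. The top view, taken with the bolt gripped, still showed it at the long mark.
- **Bolt:** The fingers hold it on two opposite flats at 60 N. The opening read 29.6 mm, then 29.4 mm 0.8 s later, against 30 mm across the flats. I took that steady width as the sign that the bolt is held, since a turning hex would have pushed the fingers apart. I did not watch the bolt turn freely beforehand.
- **Forces:** The readings at the end of each move stayed under about 8 N. I did not see values in between.
- **Bystanders:** The tin and brush were undisturbed in the last pictures, and the holder was still beside the fixture in the scene view, cut off at the picture's edge. I did not measure their positions.
- **Disagreements:** My position estimates differed by 2–3 mm between views. Triangulating the bolt's visible top gave 84 mm high, against 75 mm for the head's centre in the text. I took the text's 75 mm, because the head's upper side stands at about 90 mm. The fingers closed centred, with no sign of contact on the way down.

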